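# Seat the meter module and start its captive screw

## Robot

A 6-joint arm with a two-finger parallel gripper is mounted at the origin on the work surface. World frame = base frame: x ahead of the robot, y to its left, z up, the work surface at z = 0. Lengths are in m, angles in degrees, forces in N, time in s.
With the tool pointing down it reaches from about 0.35 to 0.875 m from the base axis. Payload 4.2 kg.
Tool frame: the origin (TCP) lies between the finger pads, 19 mm behind the fingertips; this is the grasp point; z points along the fingers, y is the line along which they close (so a half turn about z gives the same grasp; the last joint's range is limited). The gripper opens to 87 mm and grips with 3 to 60 N. Pads are 19 mm wide; open, the fingers measure 117 mm over their backs; the gripper's body (75 mm by 190 mm) begins 51 mm behind the grasp point.
Start: joints at [14.817, 22.042, 0.453, 0, -68.411, -14.817], TCP at [0.625, 0, 0.241] pointing down, gripper open.
Joint ranges: [-179.83, 179.83], [-69.29, 118.12], [-61.27, 80.66], [-181.25, 117.63], [-171.15, -9.14], [-177.46, 177.46]. Speed limits (degrees/s): [159.86, 159.86, 180, 180, 180, 180].

## Interface

Orientations are given as a 3x3 rotation matrix whose columns are the frame's x, y, z axes.
In Python, from station import r, imaging, models gives the robot as it stands. The module is installed in compiled form; this text tells all that it offers.
- The arm moves only by the tool apply_moves, never from a script. Its argument "moves" is a list of rows, each a list of 2 entries, a list of its own where there are three numbers: the shift along the tool's x, y, z in m, then the turn about the tool's z in degrees. A call has 1 to 5 rows; each row shifts and turns the commanded pose from where the row before left it, along the tool's axes as they then stand; what a row does not reach is not made up. A row lasts 1/12 s, in which the tool goes at most 41.7 mm and 7.16 degrees, less where a joint would pass 70% of its speed; a pose out of reach is approached as far as the arm can. A call is refused whole if a number of a shift passes 0.0417 or a number of a turn 7.16, either way. A call with a gripper value outside its range is refused whole. "hand" is the finger opening in m, from 0 to 0.087, set as the call begins (left out, the last holds). The fingers move at their own pace and stop on an object; the grip force is fixed at half the most. Time passes only in rows, so rows that do not move let the fingers close. It gives the time, the measured TCP pose, the force, the opening and the grip force at its end, in the units of the state.
- r.sense(): the state, without advancing time (a new reading comes with each control period).
- imaging.capture(name): name is "scene" or "side" or "wrist"; returns a dict with "frame" (384x512x3 uint8, blue, green, red), "intrinsics" (3x3 intrinsics, pixels), "dist" ([k1, k2, p1, p2, k3] as OpenCV has them; the pictures are not rectified), "eye" and "orientation" of the camera in the world. Camera axes: x right, y down, z forward; pixel columns grow to the right and rows downward; lengths in m; the calibration is good to about 2 mm. A picture is of the moment at which its call begins. There is no depth.
- r.finish_job(): hands the job in; it is judged then, once.
Trained networks look in a picture, given as the dict that the camera call returned (one of the last four; its "shot" number tells which), for a name from the list of things; names that differ only in an ending like _2 or _b are one class to them, and where a whole thing is asked for, a point or a joint stands for the part that bears it (a point fixed in the world has none). Each returns a list of dicts, best first, with "confidence" (0 to 1); they miss things now and then, are a little off and sometimes report something else, mostly with a low value. They report only what shows in the picture. A call takes as long as a camera call.
- models.cut_out(picture, target): "region" (384x512 bool, what is visible of it) and "extent" ([left, top, width, height] as shares, 0 to 1, of the picture: columns of its width, rows of its height, round what is visible of it).
- models.place_of(picture, target): "at" ([column, row] as shares, 0 to 1, of the picture: columns of its width, rows of its height: a listed point, or the origin of a listed thing).
The state is a dict: "time_s": time; "joints": joint angles; "joint_velocities": joint speeds; "effort": joint torques, N m; "tcp_pos": TCP position; "ee_rot": TCP orientation; "wrist_force": force on the tool from outside, world axes, zero at the start; "moment": the same for the moment, N m; "gripper_width": opening from 0.0 (shut) to 1.0 (fully open); "gripper_force": force on a finger pad.
Only numpy, scipy, OpenCV 4.12 (cv2) and the standard library are available. Lean on these libraries where they do the work, as an engineer would, in place of code of your own. Each camera call takes 0.05 s, during which the arm holds its last target. There are 200 camera calls.

## Task

Press the blue-grey meter module straight down until it is fully home in the orange dock. Then start its red T-handled captive screw by feel: turn it backward (counter-clockwise from above) until it drops into the thread, then forward (clockwise) one full turn from there, and finish holding the started screw, with the handle still gripped between the fingers at its middle. Do not disturb the spare unit, the clip tray or the screwdriver.

Things in the scene. Friction and masses are not known exactly. Their poses are not given: they have to be found in the camera images.
- dock: Orange steel docking plate fixed to the bench, 170 (x) x 200 (y) x 10 mm. Origin: centre of its underside, on the bench; z up. The module's centre is 45 mm to +y of the origin, the vertical screw axis 55 mm to -y. A 32 mm high fence round the module (123 mm over its outsides in x) keeps it in line.
- boss: Fixed steel threaded boss on the dock at the screw axis, under the module's ear: 42 mm diameter, top 44 mm above the bench. Origin on the screw axis at bench height. Its internal thread is right-handed with a lead of 6 mm a turn and cannot be seen.
- module (a joint): How far the module is pushed down into the dock, m: 0 to 0.003 at the start, 0.008 = fully home on its pads. It slides vertically only, stays where it is left and needs about 9 N to push.
- module_top (a point): Centre of the module's flat top. The module is a blue-grey box, 112 (dock x) x 88 (dock y) x 54 mm high, with a flat red lamp near a top corner; its top is 66 mm above the bench when fully home, up to 74 mm at the start. A flat ear reaches from its side over the boss and carries the captive screw.
- handle: Red T-handle of the captive screw: a bar 70 mm long (own x), 14 thick (own y), 22 high, white mark near its +x end; origin: centre of the bar, on the screw axis. Below it a hub, 22 mm wide, 15 deep. The screw only turns and slides vertically; it rests by its weight (0.25 kg) on the thread. At the start the bar centre is 100 to 103 mm above the bench, the tooth on top of the first thread.
- screw_turn (a joint): Turn angle of the screw, rad, growing clockwise from above (forward); at 0 the bar's own x lies along the dock's x. Not limited to one turn; the angle of the drop is not told. It turns easily (0.03 N m): the bar can be pushed round from the side near an end, or gripped and turned.
- screw_axial (a joint): Slide of the screw down through the module's ear, m (shrinks as the module is pressed down). Turned backward from the start the screw rises 1 mm in 60 degrees and, within half a turn, drops suddenly by 6 mm if free to fall (a tight grip holds it up until let go). Forward from there it sinks 6 mm a turn, with 1.5 mm axial play; its end stop is about 2 turns after the drop.
- spare_unit: Bystander: spare grey unit, 90 x 60 x 85 mm, standing loose on the bench; origin at the centre of its underside.
- clip_tray: Bystander: loose blue tray, 110 x 80 x 35 mm, with one divider; origin at the centre of its underside.
- driver: Bystander: loose yellow screwdriver lying on the bench, about 200 mm long, handle toward its own -x.

How it is judged:
By the outcome, as a careful person would: the job done as asked, in the order asked, and still so for the second after the job is handed in, while the arm keeps its last pose, push and grip.
It also fails if it takes over 67 s, if anything falls off the work surface, if the arm or the gripper's body presses on something with over 40 N, if the wrist force passes 120 N, or if a joint passes its speed limit or range.

## Working session

There is one attempt and no reset: what is moved stays moved. The work goes in short steps, Python scripts to look and compute and a tool call to move; the robot and the scene stay as the last step left them, time stands still between calls to the robot, and variables do not carry over. Pictures are saved under pics/ and viewed, at most 10 in all, crops included, and the job is handed in when it is done.

Besides the shell and the picture viewer there is one more tool, called after "Request:" as name([rows], argument=value, ...), one row to a line, values as JSON. apply_moves: Moves the arm, as the interface text tells. Its arguments: {"type":"object","properties":{"moves":{"type":"array"},"hand":{"type":"number"}},"required":["moves"]}

```bash
mkdir -p pics; cat > h.py <<'E'
import numpy as np, cv2
from station import r, imaging, models
T=["dock","boss","module_top","handle","spare_unit","clip_tray","driver"]
def ray(p,uv):
    n=cv2.undistortPoints(np.array([[uv]],float),np.array(p["intrinsics"]),np.array(p["dist"]))[0,0]
    return np.array(p["eye"]),np.array(p["orientation"])@np.array([n[0],n[1],1])
def atz(p,uv,z):
    e,d=ray(p,uv); return e+d*(z-e[2])/d[2]
def tri(obs):
    A=np.zeros((3,3));b=np.zeros(3)
    for e,d in obs:
        d=d/np.linalg.norm(d);M=np.eye(3)-np.outer(d,d);A+=M;b+=M@e
    x=np.linalg.solve(A,b)
    return x,[np.linalg.norm(np.cross(x-e,d/np.linalg.norm(d)))*1e3 for e,d in obs]
E
python3 - <<'E'
from h import *
np.set_printoptions(precision=4,suppress=True)
obs={t:[] for t in T}; ims=[]
for c in ["scene","side","wrist"]:
    p=imaging.capture(c); im=p["frame"].copy()
    print(c,p["eye"])
    for t in T:
        q=models.place_of(p,t)
        if q:
            uv=np.array(q[0]["at"])*[512,384]
            print(t,uv,q[0]["confidence"])
            if q[0]["confidence"]>.4: obs[t].append(ray(p,uv))
    ims.append(im); cv2.imwrite(f"pics/{c}0.png",im)
for t in T:
    if len(obs[t])>1: print(t,*tri(obs[t]))
cv2.imwrite("pics/all0.png",np.vstack([np.hstack(ims[:2]),np.hstack([ims[2],ims[2]*0])])[:, :] if 0 else cv2.resize(np.vstack([np.hstack(ims[:2]),np.hstack([ims[2],ims[2]*0])]),(800,600)))
print(r.sense())
E
```

```text
scene [1.6234 0.1608 0.8375]
dock [271.2064 232.704 ] 0.79
boss [251.6992 229.0944] 0.7
module_top [286.5152 218.9952] 0.81
handle [257.3824 203.7888] 0.58
spare_unit [387.7888 220.4928] 0.84
clip_tray [125.5936 234.0096] 0.77
driver [167.9872 187.584 ] 0.75
side [ 0.3908 -0.5337  0.8108]
dock [273.8176 189.888 ] 0.95
boss [269.8752 210.0096] 0.67
module_top [280.5248 159.0144] 0.62
handle [274.3808 181.7856] 0.56
spare_unit [208.896  111.0912] 0.68
clip_tray [357.7856 354.0096] 0.9
driver [220.5184 365.7984] 0.63
wrist [ 0.6254 -0.0739  0.3845]
dock [285.4912 198.9888] 0.69
boss [304.896  159.3984] 0.49
module_top [271.5136 251.4816] 0.95
handle [318.9248 172.4928] 0.77
dock [0.5912 0.0394 0.0062] [np.float64(3.5266844669248743), np.float64(4.454378427200648), np.float64(1.8106497689438035)]
boss [ 0.5675 -0.0168 -0.0035] [np.float64(6.078977396151762), np.float64(4.66905779981128), np.float64(9.804642720762848)]
module_top [0.614  0.0813 0.0799] [np.float64(7.605421637464532), np.float64(5.19970243068691), np.float64(5.150940530547501)]
handle [ 0.5729 -0.0084  0.0999] [np.float64(
[... 222 characters left out ...]
loat64(1.9328976923622692), np.float64(1.9328976923622188)]
driver [ 0.3665 -0.368  -0.0098] [np.float64(1.3828485347288393), np.float64(1.382848534728814)]
{'time_s': 1.2, 'joints': array([ 14.8142,  22.0412,   0.4515,  -0.0008, -68.4121, -14.8165]), 'joint_velocities': array([ 0.0227, -0.0109,  0.0802,  0.0096,  0.0241, -0.0128]), 'effort': array([  0.0001, -39.0484,  18.7618,   4.2245,   0.0154,  -0.    ]), 'tcp_pos': array([ 0.625 , -0.    ,  0.2412]), 'ee_rot': array([[-0., -1., -0.],
       [-1.,  0.,  0.],
       [-0.,  0., -1.]]), 'wrist_force': array([-0.1129,  0.1115,  0.6137]), 'moment': array([-0.0208, -0.036 ,  0.0164]), 'gripper_force': 0.0, 'gripper_width': 1.0027744529630862}
```

View pics/all0.png

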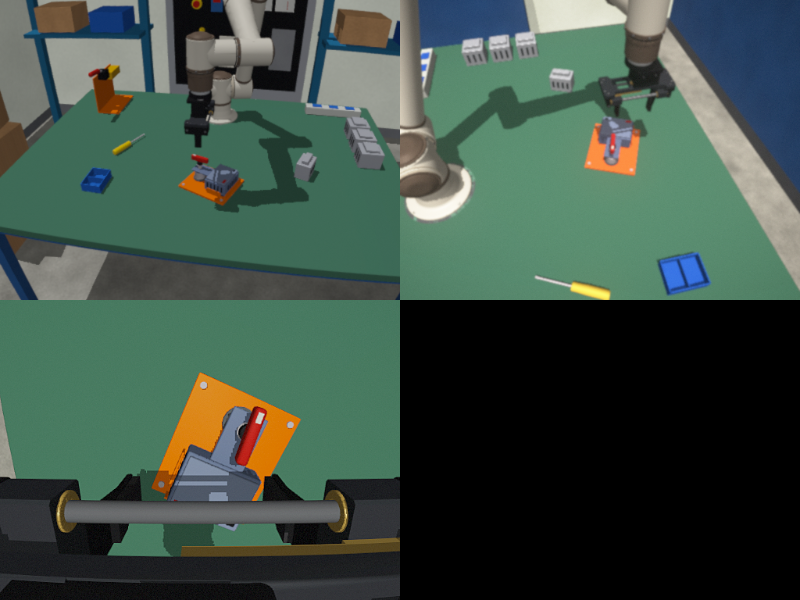

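The pictures show the orange dock with the module near scene pixel (285,219). The red handle is right of the wrist picture's centre, about (319,172), with its white end at the upper right. The bystanders are far away. I'll move to a better wrist view.

Request:
apply_moves([
  [[-0.03, 0.02, 0], 0],
  [[-0.03, 0.02, 0], 0],
  [[-0.02, 0, 0], 0],
  [[0, 0, 0], 0],
  [[0, 0, 0], 0],
])

```text
time_s: 1.62
tcp_pos: [0.5849, 0.0809, 0.2415]
ee_rot: [[0.002, -1.0, 0.0], [-1.0, -0.002, 0.0], [-0.0, -0.0, -1.0]]
wrist_force: [0.3, 0.2, 0.2]
gripper_width: 1.002
gripper_force: 0.0
```

```bash
python3 - <<'E'
from h import *
np.set_printoptions(precision=4,suppress=True)
p=imaging.capture("wrist"); cv2.imwrite("pics/w1.png",cv2.resize(p["frame"],(768,576)))
print(p["eye"],p["orientation"],r.sense()["tcp_pos"])
for t in T[:4]:
    q=models.place_of(p,t)
    if q: uv=np.array(q[0]["at"])*[512,384]; z={"dock":0,"boss":0,"module_top":.072,"handle":.101}[t]; print(t,uv,q[0]["confidence"],atz(p,uv,z))
# orange mask
hsv=cv2.cvtColor(p["frame"],cv2.COLOR_BGR2HSV)
m=cv2.inRange(hsv,(8,150,120),(22,255,255))
c=max(cv2.findContours(m,0,2)[0],key=cv2.contourArea); print(cv2.boundingRect(c))
b=cv2.boxPoints(cv2.minAreaRect(c)); print("plate",[ (x,atz(p,x,.01)[:2]) for x in b])
m=cv2.inRange(hsv,(0,150,60),(6,255,255))|cv2.inRange(hsv,(174,150,60),(180,255,255))
c=max(cv2.findContours(m,0,2)[0],key=cv2.contourArea)
b=cv2.boxPoints(cv2.minAreaRect(c)); print("red",[ (x,atz(p,x,.112)[:2]) for x in b])
E
```

```text
[0.5854 0.007  0.3847] [[-1.     -0.0011  0.0011]
 [-0.0007  0.9631  0.2691]
 [-0.0014  0.2691 -0.9631]] [0.5851 0.0801 0.2414]
dock [253.4912 130.2144] 0.93 [0.5917 0.0382 0.    ]
module_top [230.7072 177.7152] 0.77 [0.6136 0.0796 0.072 ]
handle [274.2784  77.9136] 0.97 [ 0.5723 -0.014   0.101 ]
(158, 16, 124, 170)
plate [(array([153.4828, 177.7931], dtype=float32), array([0.7132, 0.094 ])), (array([218.5862,  15.0345], dtype=float32), array([ 0.6288, -0.0864])), (array([283.069 ,  40.8276], dtype=float32), array([ 0.5589, -0.0599])), (array([217.9655, 203.5862], dtype=float32), array([0.6356, 0.1267]))]
red [(array([256.7152, 117.9617], dtype=float32), array([0.5871, 0.0189])), (array([283.5467,  35.2313], dtype=float32), array([ 0.5658, -0.0459])), (array([299.7846,  40.4977], dtype=float32), array([ 0.5528, -0.042 ])), (array([272.9531, 123.228 ], dtype=float32), array([0.5735, 0.0233]))]
```

View pics/w1.png

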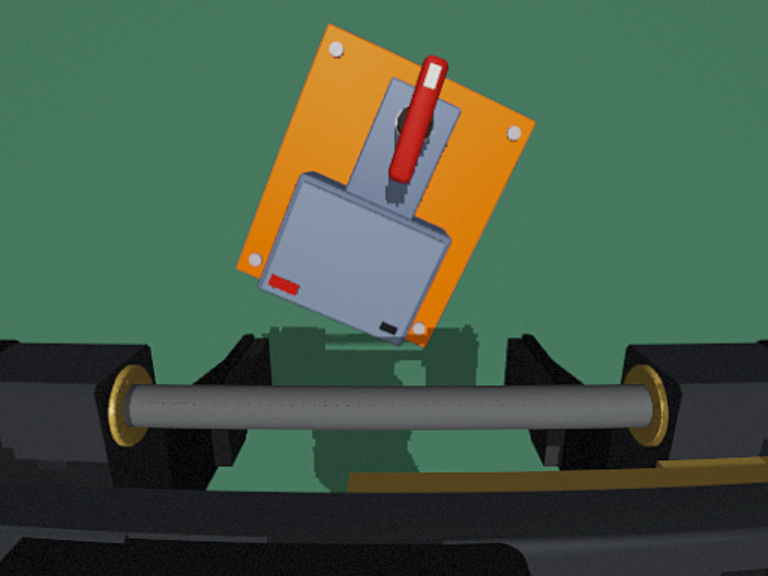

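The wrist picture is clear. The plate corners are at (330,25), (535,122), (425,347) and (237,268), the bar runs from (435,60) to (398,180) with its white end at the top, and the lamp is at (284,285). Next I'll refine the dock pose from the corners and the bar.

```bash
python3 - <<'E'
from h import *
from scipy.optimize import least_squares
np.set_printoptions(precision=4,suppress=True)
p=imaging.capture("wrist")
g=cv2.cvtColor(p["frame"],cv2.COLOR_BGR2HSV)[:,:,1]
c=np.array([[330,25],[535,122],[425,347],[237,268]],np.float32).reshape(-1,1,2)*(2/3)
c=cv2.cornerSubPix(p["frame"][:,:,2].copy(),c.copy(),(4,4),(-1,-1),(3,50,.01)).reshape(-1,2); print(c*1.5)
W=np.array([atz(p,u,.01)[:2] for u in c])
L=np.array([[85,-100],[-85,-100],[-85,100],[85,100]])/1e3
f=lambda q:(np.array([[np.cos(q[2]),-np.sin(q[2])],[np.sin(q[2]),np.cos(q[2])]])@L.T).T+q[:2]-W
idx=[0,1,3]
s=least_squares(lambda q:f(q)[idx].ravel(),[.59,.04,-.43]);q=s.x
print("dock",q[:2],np.degrees(q[2]),"res mm",f(q)*1e3)
R=np.array([[np.cos(q[2]),-np.sin(q[2])],[np.sin(q[2]),np.cos(q[2])]])
print("screw",q[:2]+R@[0,-.055],"module",q[:2]+R@[0,.045])
obs={"handle":[],"module_top":[]}
for cam in ["scene","side","wrist"]:
    pp=imaging.capture(cam)
    for t in obs:
        k=models.place_of(pp,t)
        if k and k[0]["confidence"]>.4: obs[t].append(ray(pp,np.array(k[0]["at"])*[512,384]))
for t in obs: print(t,*tri(obs[t]))
print(r.sense()["joints"])
E
```

```text
[[327.5322  25.2888]
 [534.9581 123.8081]
 [423.7697 348.7963]
 [235.21   270.4102]]
dock [0.5919 0.0387] -23.976726995264606 res mm [[ 0.3316 -0.7743]
 [-1.2106 -0.0595]
 [-0.6889  1.4931]
 [ 0.879   0.8338]]
screw [ 0.5696 -0.0115] module [0.6102 0.0798]
handle [ 0.5681 -0.0129  0.0978] [np.float64(3.311872194392476), np.float64(2.581614374231007), np.float64(2.2344411247416947)]
module_top [0.6072 0.0852 0.0694] [np.float64(4.249270826483552), np.float64(3.142789590664074), np.float64(6.237038483595105)]
[ 23.4905  18.6811  -4.6004  -0.0001 -66.7166 -23.4907]
```

Request:
apply_moves([
  [[0, -0.03, 0], 0],
  [[0, 0, 0.03], 0],
  [[0, 0, 0.03], 0],
  [[0, 0, 0], 0],
  [[0, 0, 0], 0],
], hand=0.0)

```text
time_s: 2.78
tcp_pos: [0.6142, 0.0796, 0.18]
ee_rot: [[0.0, -1.0, -0.004], [-1.0, -0.0, -0.002], [0.002, 0.004, -1.0]]
wrist_force: [0.0, 0.2, 1.8]
gripper_width: 0.713
gripper_force: 0.0
```

Request:
apply_moves([
  [[0, 0.004, 0.03], 0],
  [[0, 0, 0.03], 0],
  [[0, 0, 0.015], 0],
  [[0, 0, 0], 0],
  [[0, 0, 0], 0],
])

```text
time_s: 3.2
tcp_pos: [0.6121, 0.0803, 0.108]
ee_rot: [[0.001, -1.0, 0.002], [-1.0, -0.001, -0.0], [0.0, -0.002, -1.0]]
wrist_force: [0.2, -0.4, 1.1]
gripper_width: 0.323
gripper_force: 0.0
```

Request:
apply_moves([
  [[0, 0, 0], 0],
  [[0, 0, 0.003], 0],
  [[0, 0, 0.003], 0],
  [[0, 0, 0.002], 0],
  [[0, 0, 0], 0],
])

```text
time_s: 3.62
tcp_pos: [0.6108, 0.08, 0.0982]
ee_rot: [[-0.0, -1.0, -0.0], [-1.0, 0.0, -0.0], [0.0, 0.0, -1.0]]
wrist_force: [1.1, 0.6, 0.9]
gripper_width: 0.015
gripper_force: 0.0
```

Request:
apply_moves([
  [[0, 0, 0.002], 0],
  [[0, 0, 0.002], 0],
  [[0, 0, 0.002], 0],
  [[0, 0, 0], 0],
  [[0, 0, 0], 0],
])

```text
time_s: 4.03
tcp_pos: [0.6109, 0.08, 0.092]
ee_rot: [[0.0, -1.0, -0.0], [-1.0, -0.0, -0.0], [0.0, 0.0, -1.0]]
wrist_force: [0.3, 0.4, -0.1]
gripper_width: 0.005
gripper_force: 0.0
```

Request:
apply_moves([
  [[0, 0, 0.0015], 0],
  [[0, 0, 0.0015], 0],
  [[0, 0, 0.001], 0],
  [[0, 0, 0], 0],
  [[0, 0, 0], 0],
])

```text
time_s: 4.45
tcp_pos: [0.6112, 0.0801, 0.0896]
ee_rot: [[0.001, -1.0, 0.001], [-1.0, -0.001, -0.0], [0.0, -0.001, -1.0]]
wrist_force: [-2.2, -0.1, 6.1]
gripper_width: 0.006
gripper_force: 3.0
```

Request:
apply_moves([
  [[0, 0, 0.001], 0],
  [[0, 0, 0.001], 0],
  [[0, 0, 0.0005], 0],
  [[0, 0, 0], 0],
  [[0, 0, 0], 0],
])

```text
time_s: 4.87
tcp_pos: [0.6113, 0.0801, 0.0876]
ee_rot: [[0.001, -1.0, 0.001], [-1.0, -0.001, -0.0], [0.0, -0.001, -1.0]]
wrist_force: [-2.9, -0.0, 8.1]
gripper_width: 0.005
gripper_force: 4.0
```

Request:
apply_moves([
  [[0, 0, 0.0005], 0],
  [[0, 0, 0.0005], 0],
  [[0, 0, 0], 0],
  [[0, 0, 0], 0],
  [[0, 0, 0], 0],
])

```text
time_s: 5.28
tcp_pos: [0.6112, 0.0801, 0.0867]
ee_rot: [[0.001, -1.0, 0.001], [-1.0, -0.001, -0.0], [0.0, -0.001, -1.0]]
wrist_force: [-3.3, 0.5, 8.2]
gripper_width: 0.004
gripper_force: 4.2
```

Sliding at about 8 N; I'll go on to the stop.

Request:
apply_moves([
  [[0, 0, 0.001], 0],
  [[0, 0, 0.0005], 0],
  [[0, 0, 0.0005], 0],
  [[0, 0, 0], 0],
  [[0, 0, 0], 0],
])

```text
time_s: 5.7
tcp_pos: [0.6113, 0.0801, 0.0852]
ee_rot: [[0.001, -1.0, 0.001], [-1.0, -0.001, -0.0], [0.0, -0.001, -1.0]]
wrist_force: [-3.8, 0.1, 10.6]
gripper_width: 0.009
gripper_force: 5.3
```

Request:
apply_moves([
  [[0, 0, 0.0005], 0],
  [[0, 0, 0.0005], 0],
  [[0, 0, 0.0005], 0],
  [[0, 0, 0], 0],
  [[0, 0, 0], 0],
])

```text
time_s: 6.12
tcp_pos: [0.6113, 0.0801, 0.0851]
ee_rot: [[0.001, -1.0, 0.002], [-1.0, -0.001, -0.0], [0.0, -0.002, -1.0]]
wrist_force: [-6.9, -0.1, 16.5]
gripper_width: 0.005
gripper_force: 8.5
```

Request:
apply_moves([
  [[0, 0, 0.001], 0],
  [[0, 0, 0.001], 0],
  [[0, 0, 0], 0],
  [[0, 0, 0], 0],
  [[0, 0, 0], 0],
])

```text
time_s: 6.53
tcp_pos: [0.6113, 0.0801, 0.085]
ee_rot: [[0.002, -1.0, 0.002], [-1.0, -0.002, -0.001], [0.001, -0.002, -1.0]]
wrist_force: [-10.0, 0.4, 25.2]
gripper_width: 0.008
gripper_force: 12.8
```

Request:
apply_moves([
  [[0, 0, -0.03], 0],
  [[0, 0, -0.04], 0],
  [[0, 0, -0.04], 0],
  [[0.02, 0, -0.02], 0],
  [[0, 0, 0], 0],
], hand=0.05)

```text
time_s: 6.95
tcp_pos: [0.6138, 0.0589, 0.2161]
ee_rot: [[-0.0, -1.0, 0.012], [-1.0, 0.0, 0.002], [-0.002, -0.012, -1.0]]
wrist_force: [0.6, -0.4, -0.4]
gripper_width: 0.3
gripper_force: 0.0
```

```bash
cat >> h.py <<'E'
def red(p):
    hsv=cv2.cvtColor(p["frame"],cv2.COLOR_BGR2HSV)
    m=cv2.inRange(hsv,(0,150,60),(6,255,255))|cv2.inRange(hsv,(174,150,60),(180,255,255))
    return m
E
python3 - <<'E'
from h import *
np.set_printoptions(precision=4,suppress=True)
s=r.sense();print(s["time_s"],s["tcp_pos"],s["joints"])
p=imaging.capture("wrist"); cv2.imwrite("pics/w2.png",p["frame"])
c=max(cv2.findContours(red(p),0,2)[0],key=cv2.contourArea)
b=cv2.boxPoints(cv2.minAreaRect(c)); W=np.array([atz(p,x,.113)[:2] for x in b]);print(W,W.mean(0))
e=[W[1]-W[0],W[2]-W[1]];d=max(e,key=np.linalg.norm);print(np.degrees(np.arctan2(d[1],d[0])),[np.linalg.norm(x) for x in e])
obs=[]
for cam in ["scene","side","wrist"]:
    pp=imaging.capture(cam); k=models.place_of(pp,"handle")
    print(cam,k and k[0]); 
    if k: obs.append(ray(pp,np.array(k[0]["at"])*[512,384]))
    if cam!="wrist":
        l=models.cut_out(pp,"handle"); 
        if l: m=l[0]["region"]; print(np.argwhere(m).mean(0),m.sum())
print(tri(obs))
E
```

```text
6.95 [0.6138 0.0589 0.2161] [ 20.5672  21.923   -3.5204   0.1439 -63.8797 -20.6474]
[[ 0.589   0.0178]
 [ 0.5677 -0.0464]
 [ 0.5537 -0.0419]
 [ 0.5743  0.023 ]] [ 0.5712 -0.0119]
-108.37277934352326 [np.float64(0.06761395339310666), np.float64(0.01469926514878402)]
scene {'at': [0.5, 0.5318], 'confidence': 0.69}
[203.8883 255.2589] 197
side {'at': [0.5283, 0.4776], 'confidence': 0.47}
[184.3099 272.2047] 171
wrist {'at': [0.6072, 0.2714], 'confidence': 0.63}
(array([ 0.5681, -0.0101,  0.0955]), [np.float64(1.3881084900815197), np.float64(2.859689855247668), np.float64(3.501104517278397)])
```

View pics/w2.png

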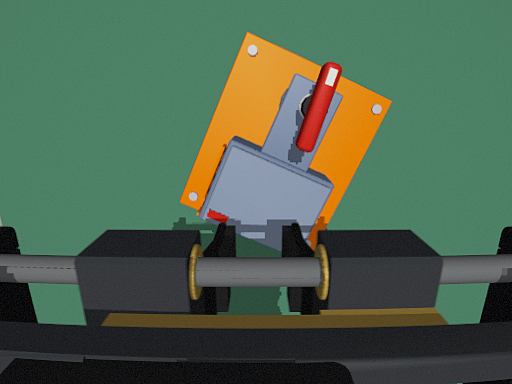

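The module is home. In this picture the handle is unobstructed, running from (335,68) to (303,148). Now I'll go above the handle and align with the bar.

Request:
apply_moves([
  [[0.035, 0.02, 0], 0],
  [[0.035, 0.02, 0], 0],
  [[0, 0, 0], 7],
  [[0, 0, 0], 7],
  [[0, 0, 0], 4.4],
])

```text
time_s: 7.82
tcp_pos: [0.5706, -0.0106, 0.209]
ee_rot: [[-0.322, -0.947, -0.001], [-0.947, 0.322, -0.0], [0.0, 0.0, -1.0]]
wrist_force: [-0.0, 0.4, 0.1]
gripper_width: 0.569
gripper_force: 0.0
```

Request:
apply_moves([
  [[0, 0, 0.03], 0],
  [[0, 0, 0.03], 0],
  [[0, 0, 0], 0],
  [[0, 0, 0], 0],
])

```text
time_s: 8.15
tcp_pos: [0.5701, -0.0102, 0.1479]
ee_rot: [[-0.315, -0.949, -0.004], [-0.949, 0.315, -0.002], [0.003, 0.004, -1.0]]
wrist_force: [-0.0, 1.0, 1.3]
gripper_width: 0.574
gripper_force: 0.0
```

```bash
cat >> h.py <<'E'
def delta(x,y,z,az):
    s=r.sense();R=np.array(s["ee_rot"]);d=R.T@(np.array([x,y,z])-s["tcp_pos"])
    a=np.degrees(np.arctan2(R[1,0],R[0,0]))
    print("t",s["time_s"],"pos",s["tcp_pos"],"az",round(a,2),"shift",d,"turn cw",round((a-az+180)%360-180,2),"j6",s["joints"][5],"F",s["wrist_force"])
E
python3 - <<'E'
from h import *
np.set_printoptions(precision=4,suppress=True)
delta(.57,-.0117,.112,-108.4)
E
```

```text
t 8.15 pos [ 0.5701 -0.0102  0.1479] az -108.37 shift [ 0.0014 -0.0005  0.0359] turn cw 0.03 j6 -33.64992152765196 F [-0.0237  0.9627  1.3101]
```

Request:
apply_moves([
  [[0.0014, 0, 0.012], 0],
  [[0, 0, 0.012], 0],
  [[0, 0, 0.012], 0],
  [[0, 0, 0], 0],
  [[0, 0, 0], 0],
], hand=0.018)

```text
time_s: 8.57
tcp_pos: [0.5715, -0.0112, 0.1146]
ee_rot: [[-0.315, -0.949, 0.002], [-0.949, 0.315, -0.0], [-0.0, -0.002, -1.0]]
wrist_force: [-0.4, -0.2, 0.2]
gripper_width: 0.282
gripper_force: 0.0
```

Request:
apply_moves([
  [[0, 0, 0], 0],
  [[0, 0, 0], 0],
  [[0, 0, 0], 0],
  [[0, 0, 0], 0],
])

```text
time_s: 8.9
tcp_pos: [0.5709, -0.0112, 0.114]
ee_rot: [[-0.316, -0.949, 0.001], [-0.949, 0.316, 0.0], [-0.001, -0.001, -1.0]]
wrist_force: [0.6, 0.2, -0.4]
gripper_width: 0.213
gripper_force: 0.0
```

```bash
cat >> h.py <<'E'
def heights(tag=None):
    ims=[]
    for c,(x,y) in {"scene":(256,203),"side":(273,184)}.items():
        p=imaging.capture(c); m=red(p)[y-40:y+40,x-40:x+40]
        n,l,st,ce=cv2.connectedComponentsWithStats(m)
        k=1+np.argmax(st[1:,4]) if n>1 else 0
        print(c,"n",st[k,4],"cen",ce[k]+[x-40,y-40],"top",st[k,1]+y-40,"bot",st[k,1]+st[k,3]+y-41)
        ims.append(cv2.resize(p["frame"][y-40:y+40,x-40:x+40],(400,400),interpolation=cv2.INTER_CUBIC))
    if tag:
        ims.append(cv2.resize(imaging.capture("wrist")["frame"],(0,0),fx=400/384,fy=400/384)); w=np.hstack(ims)
        cv2.imwrite(f"pics/{tag}.png",cv2.resize(w,(800,int(w.shape[0]*800/w.shape[1]))))
E
python3 - <<'E'
from h import *
np.set_printoptions(precision=4,suppress=True)
delta(.57,-.0117,.112,-108.4); heights("g0"); p=imaging.capture("side");print(p["intrinsics"][0][0],imaging.capture("scene")["intrinsics"][0][0])
E
```

```text
t 8.9 pos [ 0.5709 -0.0112  0.114 ] az -108.39 shift [0.0007 0.0007 0.002 ] turn cw 0.01 j6 -33.52635951206468 F [ 0.582   0.1918 -0.4495]
scene n 65 cen [260.7538 204.3692] top 200 bot 208
side n 65 cen [271.6154 180.6615] top 175 bot 186
360.45780741707756 432.81203970447984
```

View pics/g0.png

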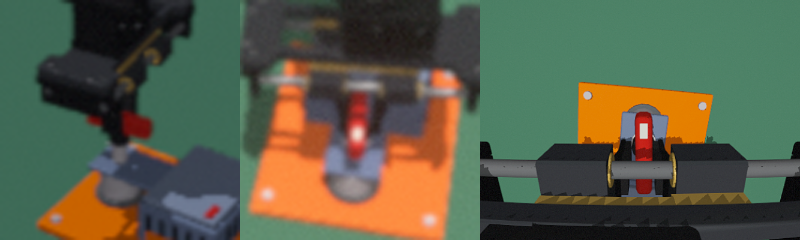

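The wrist view shows the bar's end and white mark between the fingers, at about (643,130) in the montage. The tool carries the camera round, so I can use that mark to track both height and angle.

```bash
cat >> h.py <<'E'
def track():
    np.set_printoptions(precision=4,suppress=True)
    p=imaging.capture("wrist"); hsv=cv2.cvtColor(p["frame"],cv2.COLOR_BGR2HSV)
    m=red(p); m[:90]=0; m[155:]=0; m[:,:200]=0; m[:,330:]=0
    n,l,st,ce=cv2.connectedComponentsWithStats(m); k=1+np.argmax(st[1:,4]); x,y,w,h,_=st[k]
    s=r.sense();R=np.array(s["ee_rot"]);a=np.degrees(np.arctan2(R[1,0],R[0,0]))
    wm=np.zeros_like(m); wm[y:y+h,x:x+w]=cv2.inRange(hsv[y:y+h,x:x+w],(0,0,140),(180,70,255)); q=np.argwhere(wm)
    print("t",s["time_s"],"az %.1f"%a,"z %.4f"%s["tcp_pos"][2],"red top",y,"box",st[k],"white",q.mean(0)[::-1] if len(q) else None,len(q),"j6 %.0f"%s["joints"][5],"F",s["wrist_force"],"M",s["moment"],"w %.1fmm"%(s["gripper_width"]*87))
    return p
E
python3 -c "from h import *; track()"
```

```text
Traceback (most recent call last):
  File "h.py", line 38, in track
    n,l,st,ce=cv2.connectedComponentsWithStats(m); k=1+np.argmax(st[1:,4]); x,y,w,h,_=st[k]
                                                       ~~~~~~~~~^^^^^^^^^^
ValueError: attempt to get argmax of an empty sequence
```

Request:
apply_moves([
  [[0, 0, 0], -7],
  [[0, 0, 0], -7],
  [[0, 0, 0], -7],
  [[0, 0, 0], 0],
], hand=0.017)

```text
time_s: 9.53
tcp_pos: [0.5696, -0.011, 0.1131]
ee_rot: [[0.047, -0.999, -0.002], [-0.999, -0.047, 0.0], [-0.0, 0.002, -1.0]]
wrist_force: [-2.3, 2.4, 1.3]
gripper_width: 0.197
gripper_force: 1.2
```

```bash
python3 -c "from h import *; track()"
```

```text
Traceback (most recent call last):
  File "h.py", line 38, in track
    n,l,st,ce=cv2.connectedComponentsWithStats(m); k=1+np.argmax(st[1:,4]); x,y,w,h,_=st[k]
                                                       ~~~~~~~~~^^^^^^^^^^
ValueError: attempt to get argmax of an empty sequence
```

Request:
apply_moves([
  [[0, 0, 0], -7],
  [[0, 0, 0], -7],
  [[0, 0, 0], 0],
])

```text
time_s: 9.83
tcp_pos: [0.5697, -0.0113, 0.1131]
ee_rot: [[0.285, -0.959, -0.002], [-0.959, -0.285, -0.0], [-0.0, 0.002, -1.0]]
wrist_force: [-2.7, 0.8, 1.4]
gripper_width: 0.192
gripper_force: 1.2
```

```bash
python3 -c "from h import *; track()"
```

```text
Traceback (most recent call last):
  File "h.py", line 38, in track
    n,l,st,ce=cv2.connectedComponentsWithStats(m); k=1+np.argmax(st[1:,4]); x,y,w,h,_=st[k]
                                                       ~~~~~~~~~^^^^^^^^^^
ValueError: attempt to get argmax of an empty sequence
```

```bash
sed -i 's/m\[:90\]=0; m\[155:\]=0/m[:130]=0; m[248:]=0/' h.py; python3 -c "
from h import *; p=track(); cv2.imwrite('pics/t1.png',p['frame'][130:330,130:390])"
```

```text
t 9.9333 az -73.7 z 0.1130 red top 182 box [ 247  182   36   66 1485] white [264.8994 207.9525] 358 j6 1 F [-2.5883  0.5436  1.8063] M [ 0.3158  0.9538 -0.0229] w 16.9mm
```

View pics/t1.png

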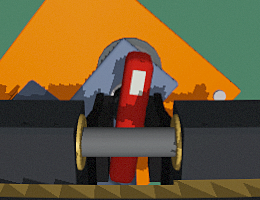

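The bar now follows about 8° behind the tool, with its white mark at (135,82) in the crop. I'll carry on backward.

```bash
cat >> h.py <<'E'
    if 0: pass
E
python3 - <<'E'
s=open('h.py').read().replace("    if 0: pass\n","").replace("    return p\n","    w=atz(p,q.mean(0)[::-1],.112)[:2]-[.57,-.0117]; print('   bar az %.1f rad %.4f'%(np.degrees(np.arctan2(w[1],w[0])),np.hypot(*w)))\n    return p\n")
open('h.py','w').write(s)
E
python3 -c "from h import *; track()"
```

```text
t 9.9833 az -73.7 z 0.1130 red top 182 box [ 247  182   36   66 1487] white [264.9218 208.0754] 358 j6 1 F [-3.2681  1.6212  1.8712] M [ 0.3459  1.0351 -0.048 ] w 17.1mm
   bar az -79.8 rad 0.0256
```

Request:
apply_moves([
  [[0, 0, 0], -7],
  [[0, 0, 0], -7],
  [[0, 0, 0], 0],
])

```text
time_s: 10.23
tcp_pos: [0.5699, -0.0116, 0.113]
ee_rot: [[0.508, -0.861, -0.002], [-0.861, -0.508, -0.0], [-0.0, 0.002, -1.0]]
wrist_force: [-2.7, -0.2, 1.9]
gripper_width: 0.196
gripper_force: 1.4
```

```bash
python3 -c "from h import *; track()"
```

```text
t 10.2833 az -59.7 z 0.1130 red top 182 box [ 247  182   36   66 1480] white [266.4479 210.4069] 317 j6 15 F [-3.3174 -0.5405  2.3169] M [ 0.0454  1.0654 -0.0342] w 16.8mm
   bar az -67.6 rad 0.0247
```

Request:
apply_moves([
  [[0, 0, 0], -7],
  [[0, 0, 0], -7],
  [[0, 0, 0], 0],
])

```text
time_s: 10.53
tcp_pos: [0.5701, -0.0116, 0.1131]
ee_rot: [[0.7, -0.714, -0.001], [-0.714, -0.7, -0.0], [-0.0, 0.001, -1.0]]
wrist_force: [-3.9, -0.3, 2.2]
gripper_width: 0.194
gripper_force: 1.4
```

```bash
python3 -c "from h import *; track()"
```

```text
t 10.5833 az -45.8 z 0.1131 red top 183 box [ 247  183   36   65 1452] white [268.1807 212.3769] 321 j6 29 F [-3.2275 -1.4864  2.3189] M [-0.2365  1.0264 -0.0706] w 16.8mm
   bar az -55.8 rad 0.0242
```

The side load could hold the screw up by friction, so I'll open the fingers briefly at every stop to let it fall.

Request:
apply_moves([
  [[0, 0, 0], 0],
  [[0, 0, 0], 0],
  [[0, 0, 0], 0],
], hand=0.03)

```text
time_s: 10.83
tcp_pos: [0.5719, -0.0111, 0.1136]
ee_rot: [[0.701, -0.713, 0.003], [-0.713, -0.701, 0.0], [0.002, -0.002, -1.0]]
wrist_force: [0.3, 0.1, -0.6]
gripper_width: 0.316
gripper_force: 0.0
```

```bash
python3 -c "from h import *; track()"
```

```text
t 10.8833 az -45.5 z 0.1135 red top 184 box [ 250  184   36   64 1415] white [271.6086 213.4893] 327 j6 29 F [ 0.0163 -0.3469 -0.1765] M [ 0.0059  0.0601 -0.003 ] w 28.6mm
   bar az -55.8 rad 0.0243
```

Request:
apply_moves([
  [[0, 0, 0], 0],
  [[0, 0, 0], -7],
  [[0, 0, 0], -7],
], hand=0.017)

```text
time_s: 11.13
tcp_pos: [0.5699, -0.0118, 0.1132]
ee_rot: [[0.856, -0.517, -0.002], [-0.517, -0.856, -0.001], [-0.001, 0.002, -1.0]]
wrist_force: [-1.5, -1.7, 2.0]
gripper_width: 0.222
gripper_force: 5.8
```

Request:
apply_moves([
  [[0, 0, 0], 0],
  [[0, 0, 0], 0],
  [[0, 0, 0], 0],
], hand=0.03)

```text
time_s: 11.38
tcp_pos: [0.571, -0.0111, 0.1133]
ee_rot: [[0.852, -0.523, 0.001], [-0.523, -0.852, 0.0], [0.001, -0.001, -1.0]]
wrist_force: [-0.2, 1.6, -0.2]
gripper_width: 0.326
gripper_force: 0.0
```

```bash
python3 -c "from h import *; track()"
```

```text
t 11.4333 az -31.5 z 0.1133 red top 185 box [ 247  185   44   63 1501] white [274.8845 213.4529] 329 j6 43 F [ 0.1085  0.9496 -0.3294] M [-0.0487 -0.0102  0.0116] w 28.8mm
   bar az -47.6 rad 0.0246
```

Request:
apply_moves([
  [[-0.001, 0.001, 0], 0],
  [[0, 0, 0], -7],
  [[0, 0, 0], -7],
], hand=0.017)

```text
time_s: 11.68
tcp_pos: [0.5693, -0.0115, 0.1133]
ee_rot: [[0.956, -0.295, 0.001], [-0.295, -0.956, 0.0], [0.0, -0.0, -1.0]]
wrist_force: [0.5, -0.4, 0.6]
gripper_width: 0.228
gripper_force: 4.3
```

Request:
apply_moves([
  [[0, 0, 0], 0],
  [[0, 0, 0], 0],
  [[0, 0, 0], 0],
], hand=0.03)

```text
time_s: 11.93
tcp_pos: [0.5691, -0.0116, 0.1132]
ee_rot: [[0.953, -0.302, 0.0], [-0.302, -0.953, 0.0], [0.0, -0.0, -1.0]]
wrist_force: [0.7, 0.4, -0.2]
gripper_width: 0.317
gripper_force: 0.0
```

```bash
python3 -c "from h import *; track()"
```

```text
t 11.9833 az -17.5 z 0.1132 red top 182 box [ 244  182   45   66 1574] white [271.0782 213.9935] 307 j6 57 F [-0.2725 -0.0346 -0.8995] M [-0.0932  0.0434 -0.0162] w 29.0mm
   bar az -33.5 rad 0.0230
```

Request:
apply_moves([
  [[0, 0, 0], 0],
  [[0, 0, 0], -7],
  [[0, 0, 0], -7],
], hand=0.017)

```text
time_s: 12.23
tcp_pos: [0.5693, -0.0115, 0.1133]
ee_rot: [[0.998, -0.055, 0.0], [-0.055, -0.998, 0.0], [0.0, -0.0, -1.0]]
wrist_force: [0.3, 0.4, 1.8]
gripper_width: 0.229
gripper_force: 4.6
```

Request:
apply_moves([
  [[0, 0, 0], 0],
  [[0, 0, 0], 0],
  [[0, 0, 0], 0],
], hand=0.03)

```text
time_s: 12.48
tcp_pos: [0.5691, -0.0117, 0.1132]
ee_rot: [[0.998, -0.062, -0.0], [-0.062, -0.998, -0.0], [-0.0, 0.0, -1.0]]
wrist_force: [0.4, -0.7, -0.2]
gripper_width: 0.322
gripper_force: 0.0
```

```bash
python3 -c "from h import *; track()"
```

```text
t 12.5333 az -3.5 z 0.1132 red top 182 box [ 244  182   45   66 1578] white [270.5475 214.0032] 316 j6 71 F [-0.6674 -0.6741  0.159 ] M [-0.1132  0.0028  0.0131] w 29.1mm
   bar az -18.9 rad 0.0228
```

Bar turned about 90°, with no drop yet and low side forces. Continuing.

Request:
apply_moves([
  [[0, 0, 0], 0],
  [[0, 0, 0], -7],
  [[0, 0, 0], -7],
], hand=0.017)

```text
time_s: 12.78
tcp_pos: [0.5692, -0.0115, 0.1133]
ee_rot: [[0.982, 0.188, 0.0], [0.188, -0.982, 0.0], [0.0, -0.0, -1.0]]
wrist_force: [-1.0, 0.9, 0.2]
gripper_width: 0.228
gripper_force: 5.3
```

Request:
apply_moves([
  [[0, 0, 0], 0],
  [[0, 0, 0], 0],
  [[0, 0, 0], 0],
], hand=0.03)

```text
time_s: 13.03
tcp_pos: [0.5691, -0.0117, 0.1132]
ee_rot: [[0.983, 0.181, -0.0], [0.181, -0.983, -0.0], [-0.0, 0.0, -1.0]]
wrist_force: [0.5, -0.0, -0.2]
gripper_width: 0.325
gripper_force: 0.0
```

```bash
python3 -c "from h import *; track()"
```

```text
t 13.0833 az 10.5 z 0.1132 red top 182 box [ 244  182   45   66 1583] white [270.32   214.1077] 325 j6 85 F [ 0.1434 -0.3754 -0.7483] M [-0.0901  0.021   0.0337] w 29.0mm
   bar az -4.6 rad 0.0227
```

Request:
apply_moves([
  [[0, 0, 0], 0],
  [[0, 0, 0], -7],
  [[0, 0, 0], -7],
], hand=0.017)

```text
time_s: 13.33
tcp_pos: [0.569, -0.0115, 0.1133]
ee_rot: [[0.908, 0.42, -0.0], [0.42, -0.908, 0.0], [-0.0, -0.0, -1.0]]
wrist_force: [-0.5, 0.5, 0.7]
gripper_width: 0.227
gripper_force: 5.1
```

Request:
apply_moves([
  [[0, 0, 0], 0],
  [[0, 0, 0], 0],
  [[0, 0, 0], 0],
], hand=0.03)

```text
time_s: 13.58
tcp_pos: [0.5692, -0.0117, 0.1132]
ee_rot: [[0.91, 0.414, 0.0], [0.414, -0.91, -0.0], [-0.0, 0.0, -1.0]]
wrist_force: [-0.1, -0.3, -0.8]
gripper_width: 0.324
gripper_force: 0.0
```

```bash
python3 -c "from h import *; track()"
```

```text
t 13.6333 az 24.5 z 0.1132 red top 182 box [ 243  182   46   66 1573] white [272.1654 216.3282] 393 j6 99 F [ 0.2511  0.2127 -0.2713] M [-0.1908  0.005  -0.0291] w 28.6mm
   bar az 6.5 rad 0.0218
```

Request:
apply_moves([
  [[0, 0, 0], 0],
  [[0, 0, 0], -7],
  [[0, 0, 0], -7],
], hand=0.017)

```text
time_s: 13.88
tcp_pos: [0.5688, -0.0116, 0.1131]
ee_rot: [[0.779, 0.627, -0.001], [0.627, -0.779, 0.0], [-0.001, -0.001, -1.0]]
wrist_force: [0.0, 0.0, -2.4]
gripper_width: 0.225
gripper_force: 1.9
```

Request:
apply_moves([
  [[0, 0, 0], 0],
  [[0, 0, 0], 0],
  [[0, 0, 0], 0],
], hand=0.03)

```text
time_s: 14.13
tcp_pos: [0.5693, -0.0117, 0.1133]
ee_rot: [[0.783, 0.622, 0.0], [0.622, -0.783, -0.0], [0.0, 0.0, -1.0]]
wrist_force: [0.4, -0.8, 0.0]
gripper_width: 0.323
gripper_force: 0.0
```

```bash
python3 -c "
from h import *; p=track(); cv2.imwrite('pics/t2.png',p['frame'][130:330,130:390])"
```

```text
t 14.1833 az 38.5 z 0.1133 red top 181 box [ 244  181   42   67 1556] white [271.0546 217.304 ] 421 j6 113 F [1.1767 0.4883 0.164 ] M [-0.1693  0.0265 -0.0089] w 29.2mm
   bar az 21.6 rad 0.0212
```

View pics/t2.png

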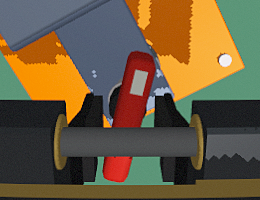

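The bar leans behind the tool, with its white mark at (138,82) in the crop. While held, the wrist read −2.4 N, about the screw's weight, so it may just have dropped. I'll check by fitting the bar's height in the two saved wrist crops.

```bash
cat > fit.py <<'E'
from h import *
from scipy.optimize import minimize
def silh(p,z,az,ax):
    a=np.radians(az);R=np.array([[np.cos(a),-np.sin(a)],[np.sin(a),np.cos(a)]])
    P=[]
    for u in (-.035,.035):
        for v in (-.007,.007):
            for w in (-.011,.011): P.append([*(R@[u,v]+ax),z+w])
    P=(np.array(P)-p["eye"])@np.array(p["orientation"])
    uv=cv2.projectPoints(P,np.zeros(3),np.zeros(3),np.array(p["intrinsics"]),np.array(p["dist"]))[0]
    m=np.zeros((384*4,512*4),np.uint8); cv2.fillConvexPoly(m,cv2.convexHull((uv*4).astype(np.int32)),255)
    return cv2.resize(m,(512,384),interpolation=cv2.INTER_AREA)/255.
def fitz(p,ax=(.5695,-.0117),show=True):
    m=red(p); hsv=cv2.cvtColor(p["frame"],cv2.COLOR_BGR2HSV)
    m=cv2.morphologyEx(m,cv2.MORPH_CLOSE,np.ones((25,25),np.uint8))
    r0,r1,c0,c1=165,236,225,300; obs=m[r0:r1,c0:c1]/255.
    s=r.sense();Rt=np.array(s["ee_rot"]);a0=np.degrees(np.arctan2(Rt[1,0],Rt[0,0]))
    best=None
    for z in np.arange(.086,.110,.002):
        for da in np.arange(-24,16,2):
            e=np.abs(silh(p,z,a0+da,ax)[r0:r1,c0:c1]-obs).sum()
            if best is None or e<best[0]: best=(e,z,da)
    q=minimize(lambda q:np.abs(silh(p,q[0]/1e3,a0+q[1],ax+np.array(q[2:])/1e3)[r0:r1,c0:c1]-obs).sum()+2*(q[2]**2+q[3]**2),[best[1]*1e3,best[2],0,0],method="Nelder-Mead",options=dict(initial_simplex=np.array([[0,0,0,0],[2,0,0,0],[0,3,0,0],[0,0,1,0],[0,0,0,1]])+[best[1]*1e3,best[2],0,0]))
    print("grid",best,"z %.1f mm, bar az %.1f (tool %.1f), dxy %.1f %.1f, err %.0f"%(q.x[0],a0+q.x[1],a0,q.x[2],q.x[3],q.fun))
if __name__=="__main__":
    p=imaging.capture("wrist"); fitz(p)
    obs=[]
    for c in ("scene","side"):
        p=imaging.capture(c); k=models.place_of(p,"handle"); print(c,k and k[0])
        if k: obs.append(ray(p,np.array(k[0]["at"])*[512,384]))
    if len(obs)>1: print(tri(obs))
E
python3 fit.py; python3 -c "from h import *; heights()"
```

```text
grid (np.float64(210.28235294117647), np.float64(0.10800000000000001), np.int64(-10)) z 107.7 mm, bar az 30.1 (tool 38.5), dxy 0.2 -0.7, err 187
scene {'at': [0.5512, 0.5755], 'confidence': 0.51}
side {'at': [0.5279, 0.4758], 'confidence': 0.66}
(array([0.576482  , 0.05908766, 0.0340002 ]), [np.float64(16.877008404695392), np.float64(16.87700840469538)])
scene n 75 cen [255.58666667 203.30666667] top 195 bot 211
side n 133 cen [267.31578947 185.85714286] top 180 bot 193
```

```bash
cat > cmp.py <<'E'
from fit import *
import fit, h
p=imaging.capture("wrist"); s=r.sense(); R=np.array(s["ee_rot"]); t=np.array(s["tcp_pos"])
def loose(p):
    hsv=cv2.cvtColor(p["frame"],cv2.COLOR_BGR2HSV)
    return cv2.inRange(hsv,(0,120,35),(7,255,255))|cv2.inRange(hsv,(170,120,35),(180,255,255))
fit.red=loose
fitz(p)
im=np.zeros((384,512,3),np.uint8); im[130:330,130:390]=cv2.imread("pics/t1.png")
a=np.radians(-73.7); R1=np.array([[np.cos(a),np.sin(a),0],[np.sin(a),-np.cos(a),0],[0,0,-1]]); t1=np.array([.5697,-.0113,.1130])
p1=dict(p); p1["frame"]=im; p1["eye"]=t1+R1@R.T@(np.array(p["eye"])-t); p1["orientation"]=R1@R.T@np.array(p["orientation"])
class F: 
    def sense(self): return {"ee_rot":R1}
fit.r=F(); fitz(p1)
o=[]
for q in (p,p1):
    c=q["frame"][150:270,210:320]; o+= [cv2.resize(c,(385,420),interpolation=cv2.INTER_CUBIC)]
cv2.imwrite("pics/cmp.png",np.hstack(o))
E
python3 cmp.py
```

```text
grid (np.float64(193.69019607843137), np.float64(0.10200000000000001), np.int64(-12)) z 103.5 mm, bar az 28.5 (tool 38.6), dxy -0.1 -0.7, err 179
grid (np.float64(655.9843137254902), np.float64(0.11000000000000001), np.int64(-12)) z 145.4 mm, bar az -82.8 (tool -73.7), dxy 1.3 -7.8, err 513
```

View pics/cmp.png

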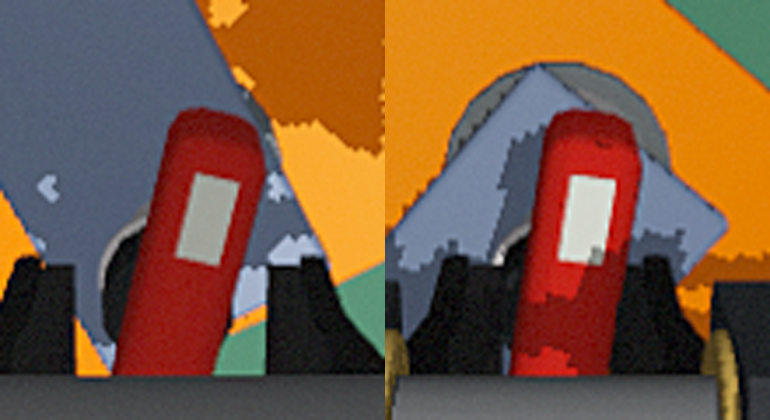

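The left crop (now) shows the white mark and bar about 3% smaller than the right crop (earlier), which fits a drop. I'll confirm it by touching the bar top with closed fingers.

Request:
apply_moves([
  [[0, 0, -0.028], 0],
  [[0, 0, 0], 0],
  [[0, 0, 0], 0],
  [[0, 0, 0], 0],
  [[0, 0, 0], 0],
], hand=0.0)

```text
time_s: 15.0
tcp_pos: [0.5686, -0.0117, 0.1405]
ee_rot: [[0.782, 0.624, -0.001], [0.624, -0.782, -0.0], [-0.001, -0.001, -1.0]]
wrist_force: [-0.5, -0.7, -0.9]
gripper_width: 0.06
gripper_force: 0.0
```

Request:
apply_moves([
  [[0, 0, 0.004], 0],
  [[0, 0, 0.001], 0],
  [[0, 0, 0], 0],
  [[0, 0, 0], 0],
])

```text
time_s: 15.33
tcp_pos: [0.5689, -0.0117, 0.1357]
ee_rot: [[0.782, 0.624, -0.001], [0.624, -0.782, -0.0], [-0.001, -0.0, -1.0]]
wrist_force: [0.9, -0.2, 0.9]
gripper_width: 0.005
gripper_force: 0.0
```

Request:
apply_moves([
  [[0, 0, 0.001], 0],
  [[0, 0, 0.001], 0],
  [[0, 0, 0], 0],
  [[0, 0, 0], 0],
])

```text
time_s: 15.67
tcp_pos: [0.5691, -0.0117, 0.1342]
ee_rot: [[0.782, 0.624, -0.0], [0.624, -0.782, -0.0], [-0.0, -0.0, -1.0]]
wrist_force: [-0.1, 0.1, 0.0]
gripper_width: 0.006
gripper_force: 0.0
```

Request:
apply_moves([
  [[0, 0, 0.001], 0],
  [[0, 0, 0.001], 0],
  [[0, 0, 0], 0],
  [[0, 0, 0], 0],
])

```text
time_s: 16.0
tcp_pos: [0.5691, -0.0117, 0.1322]
ee_rot: [[0.782, 0.624, -0.0], [0.624, -0.782, -0.0], [-0.0, -0.0, -1.0]]
wrist_force: [-0.4, -1.2, 0.2]
gripper_width: 0.004
gripper_force: 0.0
```

Request:
apply_moves([
  [[0, 0, 0.001], 0],
  [[0, 0, 0.001], 0],
  [[0, 0, 0], 0],
  [[0, 0, 0], 0],
])

```text
time_s: 16.33
tcp_pos: [0.5691, -0.0116, 0.1301]
ee_rot: [[0.782, 0.624, -0.0], [0.624, -0.782, -0.0], [-0.0, -0.0, -1.0]]
wrist_force: [0.0, 0.0, -0.1]
gripper_width: 0.007
gripper_force: 0.0
```

Request:
apply_moves([
  [[0, 0, 0.001], 0],
  [[0, 0, 0.001], 0],
  [[0, 0, 0], 0],
  [[0, 0, 0], 0],
])

```text
time_s: 16.67
tcp_pos: [0.5691, -0.0117, 0.1282]
ee_rot: [[0.782, 0.624, -0.0], [0.624, -0.782, -0.0], [-0.0, -0.0, -1.0]]
wrist_force: [-0.1, 0.2, 0.3]
gripper_width: 0.004
gripper_force: 0.0
```

Request:
apply_moves([
  [[0, 0, 0.001], 0],
  [[0, 0, 0], 0],
  [[0, 0, 0], 0],
])

```text
time_s: 16.92
tcp_pos: [0.5693, -0.0116, 0.1274]
ee_rot: [[0.782, 0.624, 0.0], [0.624, -0.782, 0.0], [0.0, 0.0, -1.0]]
wrist_force: [0.3, 0.3, 1.8]
gripper_width: 0.003
gripper_force: 0.5
```

Contact at TCP 0.1275 puts the bar centre at 97.5 mm, so the screw has dropped. That was at a bar azimuth of roughly 17°, and the bar is now at about 26°. I'll back off, align and grip it.

Request:
apply_moves([
  [[0, 0, -0.01], 6],
  [[0, 0, 0], 5],
  [[0, 0, 0], 0],
  [[0, 0, 0], 0],
  [[0, 0, 0], 0],
], hand=0.03)

```text
time_s: 17.33
tcp_pos: [0.5689, -0.0117, 0.1369]
ee_rot: [[0.885, 0.465, -0.001], [0.465, -0.885, -0.0], [-0.001, -0.0, -1.0]]
wrist_force: [0.5, 0.0, -0.4]
gripper_width: 0.287
gripper_force: 0.0
```

Request:
apply_moves([
  [[0, 0, 0.01], 0],
  [[0, 0, 0.01], 0],
  [[0, 0, 0.0075], 0],
  [[0, 0, 0], 0],
  [[0, 0, 0], 0],
])

```text
time_s: 17.75
tcp_pos: [0.5686, -0.0118, 0.1085]
ee_rot: [[0.886, 0.464, -0.002], [0.464, -0.886, -0.001], [-0.002, -0.001, -1.0]]
wrist_force: [0.3, 1.2, -0.4]
gripper_width: 0.343
gripper_force: 0.0
```

```bash
python3 -c "
from h import *; p=track(); cv2.imwrite('pics/t3.png',cv2.resize(p['frame'][150:270,210:320],(385,420)))"
```

```text
t 17.8 az 27.6 z 0.1093 red top 180 box [ 244  180   30   68 1518] white [258.7944 209.8629] 321 j6 102 F [ 0.4337 -0.6301  0.1348] M [-0.1489 -0.0046  0.0102] w 29.9mm
   bar az 27.4 rad 0.0251
```

View pics/t3.png

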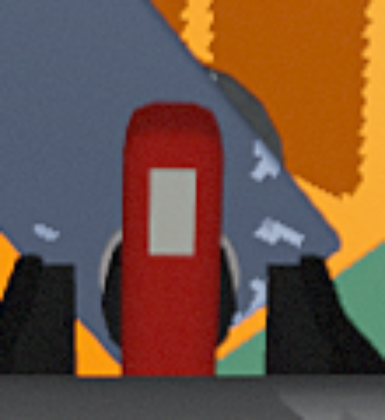

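The bar is aligned with the tool at 27.5°, upright between the fingers with its white mark at (172,210) in the crop. So the drop was at about 20±7°. Now I'll grip and turn forward, following the thread down.

Request:
apply_moves([
  [[0, 0, 0], 0],
  [[0, 0, 0], 0],
  [[0, 0, 0], 0],
  [[0, 0, 0], 0],
  [[0, 0, 0], 0],
], hand=0.0)

```text
time_s: 18.22
tcp_pos: [0.5693, -0.0114, 0.1102]
ee_rot: [[0.886, 0.463, 0.001], [0.463, -0.886, 0.0], [0.001, -0.0, -1.0]]
wrist_force: [-0.9, 2.3, 1.3]
gripper_width: 0.157
gripper_force: 29.9
```

Request:
apply_moves([
  [[0, 0, 0.00012], 7],
  [[0, 0, 0.00012], 7],
  [[0, 0, 0.00012], 7],
  [[0, 0, 0.00012], 7],
  [[0, 0, 0.00012], 7],
])

```text
time_s: 18.63
tcp_pos: [0.5693, -0.0115, 0.1096]
ee_rot: [[0.991, -0.134, 0.001], [-0.134, -0.991, 0.0], [0.001, -0.0, -1.0]]
wrist_force: [-0.2, 0.3, 2.3]
gripper_width: 0.156
gripper_force: 29.9
```

Request:
apply_moves([
  [[0, 0, 0.00012], 7],
  [[0, 0, 0.00012], 7],
  [[0, 0, 0.00012], 7],
  [[0, 0, 0.00012], 7],
  [[0, 0, 0.00012], 7],
])

```text
time_s: 19.05
tcp_pos: [0.5692, -0.0116, 0.109]
ee_rot: [[0.735, -0.678, 0.0], [-0.678, -0.735, -0.0], [0.0, -0.0, -1.0]]
wrist_force: [0.0, 0.7, 1.9]
gripper_width: 0.158
gripper_force: 29.9
```

Request:
apply_moves([
  [[0, 0, 0.00012], 7],
  [[0, 0, 0.00012], 7],
  [[0, 0, 0.00012], 7],
  [[0, 0, 0.00012], 7],
  [[0, 0, 0.00012], 7],
])

```text
time_s: 19.47
tcp_pos: [0.5691, -0.0116, 0.1084]
ee_rot: [[0.213, -0.977, 0.0], [-0.977, -0.213, -0.0], [0.0, -0.0, -1.0]]
wrist_force: [-1.0, -0.5, 1.9]
gripper_width: 0.154
gripper_force: 29.9
```

Request:
apply_moves([
  [[0, 0, 0.00012], 7],
  [[0, 0, 0.00012], 7],
  [[0, 0, 0.00012], 7],
  [[0, 0, 0.00012], 7],
  [[0, 0, 0.00012], 7],
])

```text
time_s: 19.88
tcp_pos: [0.569, -0.0116, 0.1078]
ee_rot: [[-0.386, -0.922, -0.0], [-0.922, 0.386, -0.0], [0.0, 0.0, -1.0]]
wrist_force: [-0.9, 1.0, 2.3]
gripper_width: 0.155
gripper_force: 29.9
```

Request:
apply_moves([
  [[0, 0, 0.00012], 7],
  [[0, 0, 0.00012], 7],
  [[0, 0, 0.00012], 7],
  [[0, 0, 0.00012], 7],
  [[0, 0, 0.00012], 7],
])

```text
time_s: 20.3
tcp_pos: [0.569, -0.0115, 0.1072]
ee_rot: [[-0.845, -0.534, -0.0], [-0.534, 0.845, 0.0], [0.0, 0.0, -1.0]]
wrist_force: [-1.3, 0.6, 1.9]
gripper_width: 0.158
gripper_force: 29.9
```

Request:
apply_moves([
  [[0, 0, 0.00012], 7],
  [[0, 0, 0], 0],
  [[0, 0, 0], 0],
])

```text
time_s: 20.55
tcp_pos: [0.569, -0.0114, 0.107]
ee_rot: [[-0.901, -0.435, -0.0], [-0.435, 0.901, 0.0], [-0.0, 0.0, -1.0]]
wrist_force: [-2.2, 1.7, 3.2]
gripper_width: 0.159
gripper_force: 29.9
```

```bash
python3 -c "from h import *; track()"
```

```text
t 20.6 az -154.2 z 0.1070 red top 180 box [ 246  180   28   68 1472] white [259.2131 210.567 ] 291 j6 -79 F [-2.3894  1.4899  4.1932] M [ 0.7093  0.714  -0.0965] w 13.5mm
   bar az -155.4 rad 0.0266
```

Bar at −154°, as commanded. Now the regrasp: open, lift, half a turn back, down.

Request:
apply_moves([
  [[0, 0, 0], 0],
  [[0, 0, 0], 0],
  [[0, 0, 0], 0],
  [[0, 0, -0.015], 0],
  [[0, 0, -0.015], 0],
], hand=0.04)

```text
time_s: 21.02
tcp_pos: [0.5685, -0.012, 0.1357]
ee_rot: [[-0.902, -0.433, -0.003], [-0.433, 0.902, -0.001], [0.003, 0.0, -1.0]]
wrist_force: [1.0, 0.0, -0.1]
gripper_width: 0.425
gripper_force: 0.0
```

Request:
apply_moves([
  [[0, 0, 0], -5],
  [[0, 0, 0], -7],
  [[0, 0, 0], -7],
  [[0, 0, 0], -7],
  [[0, 0, 0], -7],
])

```text
time_s: 21.43
tcp_pos: [0.5692, -0.0118, 0.1364]
ee_rot: [[-0.515, -0.857, -0.0], [-0.857, 0.515, -0.0], [0.0, -0.0, -1.0]]
wrist_force: [0.1, 0.2, 0.8]
gripper_width: 0.457
gripper_force: 0.0
```

Request:
apply_moves([
  [[0, 0, 0], -7],
  [[0, 0, 0], -7],
  [[0, 0, 0], -7],
  [[0, 0, 0], -7],
  [[0, 0, 0], -7],
])

```text
time_s: 21.85
tcp_pos: [0.5692, -0.0118, 0.1363]
ee_rot: [[0.069, -0.998, -0.0], [-0.998, -0.069, -0.0], [0.0, 0.0, -1.0]]
wrist_force: [-0.3, 0.1, 0.0]
gripper_width: 0.456
gripper_force: 0.0
```

Request:
apply_moves([
  [[0, 0, 0], -7],
  [[0, 0, 0], -7],
  [[0, 0, 0], -7],
  [[0, 0, 0], -7],
  [[0, 0, 0], -7],
])

```text
time_s: 22.27
tcp_pos: [0.5692, -0.0119, 0.1363]
ee_rot: [[0.629, -0.777, -0.0], [-0.777, -0.629, -0.0], [0.0, 0.0, -1.0]]
wrist_force: [-0.0, -0.6, -0.3]
gripper_width: 0.46
gripper_force: 0.0
```

Request:
apply_moves([
  [[0, 0, 0], -7],
  [[0, 0, 0], -7],
  [[0, 0, 0], -7],
  [[0, 0, 0], -7],
  [[0, 0, 0], -7],
])

```text
time_s: 22.68
tcp_pos: [0.5692, -0.0118, 0.1363]
ee_rot: [[0.961, -0.276, -0.0], [-0.276, -0.961, -0.0], [-0.0, 0.0, -1.0]]
wrist_force: [-0.1, 0.1, -1.1]
gripper_width: 0.462
gripper_force: 0.0
```

Request:
apply_moves([
  [[0, 0, 0], -7],
  [[0, 0, 0], -7],
  [[0, 0, 0], -7],
  [[0, 0, 0], -7],
  [[0, 0, 0], -7],
])

```text
time_s: 23.1
tcp_pos: [0.5692, -0.0118, 0.1363]
ee_rot: [[0.946, 0.325, -0.0], [0.325, -0.946, -0.0], [-0.0, 0.0, -1.0]]
wrist_force: [1.1, -0.9, -0.1]
gripper_width: 0.461
gripper_force: 0.0
```

Request:
apply_moves([
  [[0, 0, 0], -7],
  [[0, 0, 0], 0],
  [[0, 0, 0], 0],
])

```text
time_s: 23.35
tcp_pos: [0.5692, -0.0118, 0.1364]
ee_rot: [[0.903, 0.43, -0.0], [0.43, -0.903, -0.0], [-0.0, 0.0, -1.0]]
wrist_force: [-0.4, -0.1, -0.1]
gripper_width: 0.459
gripper_force: 0.0
```

```bash
python3 -c "
from h import *
np.set_printoptions(precision=4,suppress=True)
delta(.5692,-.0116,.107,25.8)
p=imaging.capture('wrist'); c=max(cv2.findContours(red(p)[130:248,200:330].copy(),0,2)[0],key=cv2.contourArea); print(cv2.minAreaRect(c))"
```

```text
t 23.35 pos [ 0.5692 -0.0118  0.1364] az 25.44 shift [ 0.0001 -0.0002  0.0294] turn cw -0.36 j6 100.31521749981732 F [-0.3554 -0.0833 -0.0787]
((57.5, 78.0), (78.0, 23.0), 90.0)
```

Request:
apply_moves([
  [[0, 0, 0.01], 0],
  [[0, 0, 0.01], 0],
  [[0, 0, 0.01], 0],
  [[0, 0, 0], 0],
  [[0, 0, 0], 0],
])

```text
time_s: 23.82
tcp_pos: [0.5685, -0.0118, 0.1053]
ee_rot: [[0.902, 0.432, -0.003], [0.432, -0.902, -0.001], [-0.003, -0.0, -1.0]]
wrist_force: [0.0, 0.1, 1.5]
gripper_width: 0.459
gripper_force: 0.0
```

Request:
apply_moves([
  [[0, 0, 0], 0],
  [[0, 0, 0], 0],
  [[0, 0, 0], 0],
  [[0, 0, 0], 0],
  [[0, 0, 0], 0],
], hand=0.0)

```text
time_s: 24.23
tcp_pos: [0.5693, -0.0116, 0.107]
ee_rot: [[0.902, 0.432, 0.001], [0.432, -0.902, 0.0], [0.001, 0.0, -1.0]]
wrist_force: [-1.0, 1.5, 0.2]
gripper_width: 0.17
gripper_force: 0.9
```

Request:
apply_moves([
  [[0, 0, 0.00012], 3],
  [[0, 0, 0.00012], 7],
  [[0, 0, 0.00012], 7],
  [[0, 0, 0.00012], 7],
  [[0, 0, 0.00012], 7],
])

```text
time_s: 24.65
tcp_pos: [0.5692, -0.0115, 0.1065]
ee_rot: [[0.995, -0.1, 0.0], [-0.1, -0.995, 0.0], [0.0, -0.0, -1.0]]
wrist_force: [-0.9, 0.5, 0.9]
gripper_width: 0.155
gripper_force: 30.0
```

Request:
apply_moves([
  [[0, 0, 0.00012], 7],
  [[0, 0, 0.00012], 7],
  [[0, 0, 0.00012], 7],
  [[0, 0, 0.00012], 7],
  [[0, 0, 0.00012], 7],
])

```text
time_s: 25.07
tcp_pos: [0.5692, -0.0116, 0.1059]
ee_rot: [[0.758, -0.652, 0.0], [-0.652, -0.758, 0.0], [0.0, -0.0, -1.0]]
wrist_force: [-0.7, 1.9, 1.0]
gripper_width: 0.152
gripper_force: 30.0
```

```bash
python3 -c "from h import *; track()"
```

```text
t 25.1167 az -41.0 z 0.1059 red top 181 box [ 245  181   28   67 1789] white [270.9286 182.9286] 14 j6 34 F [ 0.0068 -0.0027  0.9148] M [ 0.1525  0.2819 -0.0358] w 13.9mm
   bar az -49.1 rad 0.0398
```

Request:
apply_moves([
  [[0, 0, 0.00012], 7],
  [[0, 0, 0.00012], 7],
  [[0, 0, 0.00012], 7],
  [[0, 0, 0.00012], 7],
  [[0, 0, 0.00012], 7],
])

```text
time_s: 25.53
tcp_pos: [0.5691, -0.0116, 0.1053]
ee_rot: [[0.249, -0.968, -0.0], [-0.968, -0.249, -0.0], [0.0, 0.0, -1.0]]
wrist_force: [-1.9, 0.8, 2.6]
gripper_width: 0.159
gripper_force: 30.0
```

Request:
apply_moves([
  [[0, 0, 0.00012], 7],
  [[0, 0, 0.00012], 7],
  [[0, 0, 0.00012], 7],
  [[0, 0, 0.00012], 7],
  [[0, 0, 0.00012], 7],
])

```text
time_s: 25.95
tcp_pos: [0.569, -0.0115, 0.1047]
ee_rot: [[-0.351, -0.936, -0.0], [-0.936, 0.351, 0.0], [0.0, 0.0, -1.0]]
wrist_force: [-1.9, 0.7, 2.0]
gripper_width: 0.156
gripper_force: 30.0
```

Request:
apply_moves([
  [[0, 0, 0.00012], 7],
  [[0, 0, 0.00012], 7],
  [[0, 0, 0.00012], 7],
  [[0, 0, 0.00012], 7],
  [[0, 0, 0.00012], 7],
])

```text
time_s: 26.37
tcp_pos: [0.5689, -0.0115, 0.1041]
ee_rot: [[-0.825, -0.565, -0.0], [-0.565, 0.825, 0.0], [0.0, 0.0, -1.0]]
wrist_force: [-1.9, 1.1, 3.3]
gripper_width: 0.157
gripper_force: 30.0
```

Request:
apply_moves([
  [[0, 0, 0.00012], 7],
  [[0, 0, 0.00012], 7],
  [[0, 0, 0], 0],
  [[0, 0, 0], 0],
  [[0, 0, 0], 0],
])

```text
time_s: 26.78
tcp_pos: [0.569, -0.0115, 0.1038]
ee_rot: [[-0.935, -0.355, -0.0], [-0.355, 0.935, 0.0], [-0.0, 0.0, -1.0]]
wrist_force: [-2.7, 1.4, 4.7]
gripper_width: 0.159
gripper_force: 30.0
```

```bash
python3 -c "
from h import *; p=track(); heights('end')"
```

```text
t 26.8333 az -159.2 z 0.1038 red top 180 box [ 245  180   29   68 1796] white [245.     189.3333] 3 j6 -84 F [-2.7037  2.4635  5.4822] M [ 0.6336  0.7623 -0.0534] w 13.8mm
   bar az -150.5 rad 0.0379
scene n 64 cen [256.0156 206.75  ] top 197 bot 214
side n 92 cen [265.163  189.2609] top 184 bot 195
```

View pics/end.png

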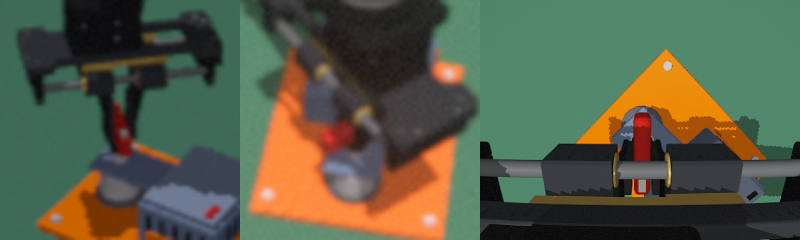

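The handle is gripped at its middle, upright between the pads at (643,150) in the montage, and the module is still home. Handing in.

```bash
python3 -c "from station import r; print(r.finish_job())"
```

```text
the job is handed in; nothing more can be done
None
```

The job is handed in: the module is pressed fully home, the screw dropped into its thread and was turned forward one full turn (within about 7°, the limit of how precisely I could place the drop), and the handle is still gripped at its middle; no verdict came back.

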